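Compress the clutch return springs and hold

ROBOT

A 6-joint arm with a two-finger parallel gripper is mounted at the origin on the work surface. World frame = base frame: x ahead of the robot, y to its left, z up, the work surface at z = 0. Lengths are in m, angles in degrees, forces in N, time in s.
With the tool pointing down it reaches from about 0.35 to 0.725 m from the base axis. Payload 4.3 kg.
Tool frame: the origin (TCP) lies on the centre line of the jaws, within the pads' length; the fingertips stand 8 mm ahead of it and the grasp point (between the pads) lies 11 mm behind it; z points along the fingers, y is the direction in which the jaws open and shut (so a half turn about z gives the same grasp; the last joint's range is limited). The gripper opens to 85 mm and grips with 20 to 120 N. Pads are 22 mm wide; open, the fingers measure 114 mm over their backs; the gripper's body (76 mm by 85 mm) begins 54 mm behind the grasp point. The pads swing forward as they close: fully open they stand 13 mm farther back than shut.
Start: joints at [-75.877, 21.618, 4.641, 73.018, 0, 83.68], TCP at [0.201, -0.539, 0.239] pointing down, gripper open.
Joint ranges: [-156.06, 156.06], [-48.1, 94.91], [-58.44, 69.94], [-101.28, 121.22], [-78.64, 73.56], [-180, 180]. Speed limits (degrees/s): [147.25, 147.25, 180, 180, 180, 180].

INTERFACE

Orientations are given as a 3x3 rotation matrix whose columns are the frame's x, y, z axes.
In Python, from station import manip, optics gives the robot as it stands.
- The arm moves only by the tool jog_arm, never from a script. Its arguments are lists of equal length, an entry for each row: "linear": the shift along the tool's x, y, z in m, a list of three; "twist": the turn about the tool's z in degrees. In form: {"linear": [[tx, ty, tz], ...], "twist": [twist, ...]}. A call has 1 to 10 rows; each row shifts and turns the commanded pose from where the row before left it, along the tool's axes as they then stand; what a row does not reach is not made up. A row lasts 1/10 s, in which the tool goes at most 50 mm and 8.59 degrees, less where a joint would pass 70% of its speed; a pose out of reach is approached as far as the arm can. A call is refused whole if a number of a shift passes 0.05 or a number of a turn 8.59, either way. A call with a gripper value outside its range is refused whole. "hand" is the gripper command: -1 is shut, 1 is fully open, values between are in proportion, set as the call begins (left out, the last holds). The fingers move at their own pace and stop on an object; "grip_force" is the grip in N (left out, the last holds). Time passes only in rows, so rows that do not move let the fingers close. It gives the time, the measured TCP pose, the force and the opening at its end, in the units of the state.
- manip.read_state(): the state, without advancing time (a new reading comes with each control period).
- optics.read_camera(name): name is "side" or "top" or "wrist"; returns a dict with "img" (420x560x3 uint8, red, green, blue), "camera_matrix" (3x3 intrinsics, pixels), "rvec" (rotation vector, rad) and "tvec" (3), from world to camera coordinates, as OpenCV has them. Camera axes: x right, y down, z forward; pixel columns grow to the right and rows downward; lengths in m; the calibration is good to about 2 mm. A picture is of the moment at which its call begins. There is no depth.
- manip.close_job(): hands the job in, once; it reports no verdict.
The state is a dict: "t": time; "joints": joint angles; "qvel": joint speeds; "tau": joint torques, N m; "eef_pos": TCP position; "orientation": TCP orientation; "force": force on the tool from outside, world axes, zero at the start; "wrist_torque": the same for the moment, N m; "finger_gap": finger opening in m.
Only numpy, scipy, OpenCV 4.12 (cv2) and the standard library are available. Lean on these libraries where they do the work, as an engineer would, in place of code of your own. Each camera call takes 0.05 s, during which the arm holds its last target.

TASK

Take the wide-flanged spring pusher out of the tray and slide it, upright, over the locating pin in the middle of the open clutch drum until it drops on and sits on the sprung plate. Then press it straight down until the springs are fully compressed, and finish while still holding it down there with the gripper, as if for a workmate to fit the circlip; do not let go. Leave the screwdriver and the other parts in the tray where they are.

Things in the scene. Friction and masses are not known exactly. Their poses are not given: they have to be found in the camera images.
- pusher: Steel spring pusher, loose, upright in the tray: the part with the widest flange there. Flange 72 mm diameter, 8 mm thick; round stem 30 mm diameter, top 80 mm above the underside (its top 36 mm is smooth and solid: grip there). Blind socket in the underside, 19 mm diameter, 44 mm deep. 0.34 to 0.55 kg. Origin: centre of the underside; z up the stem. Yaw does not matter.
- drum: The open clutch drum, fixed: a round steel drum, 132 mm outside and 118 mm inside diameter, rim 62 mm above the bench, bolted on a square steel plate 150 x 150 x 12 mm. Origin: centre of the plate's underside, on the bench; z up. The locating pin and sprung plate inside are centred on it.
- pin_top (a point): Top of the drum's locating pin, on its axis, 66 mm above the bench. Upright steel pin, 16 mm diameter, with its last 4 mm tapering to 9 mm at the top; it stands 20 mm above the sprung plate, in the middle of the drum, and is out of sight once the pusher is over it.
- spring_plate_top (a point): Middle of the top face of the sprung plate (moves with it): a flat dark steel ring in the drum, 92 mm outside and 28 mm inside diameter, its top face 46 mm above the bench when free, 38 mm when fully pressed.
- spring_plate (a joint): How far the sprung plate is pressed down, m: 0 = free (up), 0.008 = fully compressed, on its stop. It springs back when let go. It takes 8 N to start it moving and 16 N at the stop (the pusher's own weight, 3 to 5.5 N, counts towards this).
- tray: The dark steel tray, fixed: 230 x 330 mm, walls 28 mm high and 4 mm thick, floor 4 mm thick. Origin: centre of its underside, on the bench; its long side lies along its own y. The pusher, the small pusher and the gear shaft stand in it in a row along its y, about 100 mm apart, in any order.
- small_pusher: Bystander in the tray: a steel pusher with a narrow flange, 42 mm diameter, stem 24 mm diameter, 60 mm high in all, no socket. Origin: centre of the underside.
- gear_shaft: Bystander in the tray: a steel gear 60 mm in diameter with an upright shaft 17 mm in diameter, 115 mm high in all. Origin: centre of the underside.
- screwdriver: Bystander: a black-handled screwdriver, 200 mm long, lying on the bench between tray and drum. Origin: under its middle; x towards the tip.
Mind the look-alikes: they are no part of the job. Leave any orange or red look-alike of the pusher alone.

How it is judged (in metres and radians):
On the way, in this order (a step that is already met when the one before it is completed fails the run):
1. the wide-flanged pusher has been lifted clear of the tray (height (world z) of pusher above 0.045 m and contact force between the fingers and pusher above 1 N), for 0.1 s.
2. the pusher has dropped on the pin, held upright, down to the sprung plate (horizontal distance between pusher and pin_top below 0.004 m and angle between pusher's own z axis and vertical below 0.1 rad and height (world z) of pusher below 0.049 m and contact force between the fingers and pusher above 1 N), for 0.1 s.
At the end, for the whole second after the job is handed in: The pusher is upright (within 0.1 rad) on the pin (axes within 4 mm), its underside less than 42 mm above the bench, the sprung plate is pressed down at least 6.5 of its 8 mm, and the gripper's fingers are still on the pusher, holding it down (horizontal distance between pusher and pin_top below 0.004 m and angle between pusher's own z axis and vertical below 0.1 rad and value of joint spring_plate above 0.0065 m and height (world z) of pusher below 0.042 m and contact force between the fingers and pusher above 1 N); the arm keeps its last pose, push and grip.
It fails at once if another part in the tray was moved more than 30 mm (distance of any of small_pusher, gear_shaft from where it was at the start of the episode above 0.03 m).
It fails at once if the screwdriver was moved more than 30 mm (distance of screwdriver from where it was at the start of the episode above 0.03 m).
It also fails if it takes over 51 s, if anything falls off the work surface, if the arm or the gripper's body presses on something with over 40 N, if the wrist force passes 120 N, or if a joint passes its speed limit or range.

## Working session

There is one attempt and no reset: what is moved stays moved. The work goes in short steps, Python scripts to look and compute and a tool call to move; the robot and the scene stay as the last step left them, time stands still between calls to the robot, and variables do not carry over. Pictures are saved under pics/ and viewed, and the job is handed in when it is done.

Besides the shell and the picture viewer there is one more tool, called after "Call:" by a JSON object that holds its "name" and its "arguments", one argument or row to a line. jog_arm: Moves the arm, as the interface text tells. Its arguments: {"type":"object","properties":{"linear":{"type":"array","items":{"type":"array","items":{"type":"number"}}},"twist":{"type":"array","items":{"type":"number"}},"hand":{"type":"number"},"grip_force":{"type":"number"}},"required":["linear","twist"]}

```bash
mkdir -p pics; python3 - <<'E'
from station import manip, optics
import cv2,pickle,numpy as np
d={}
for n in("side","top","wrist"):
    c=optics.read_camera(n); d[n]=c
    cv2.imwrite(f"pics/{n}0.png",cv2.cvtColor(c["img"],cv2.COLOR_RGB2BGR))
    R=cv2.Rodrigues(np.array(c["rvec"],float))[0]; print(n,-R.T@np.array(c["tvec"]).ravel(), R[2],c["camera_matrix"][0][0])
pickle.dump(d,open("c0.pkl","wb"))
s=manip.read_state(); print(s)
E
```

```text
side [0.08100449 0.5873253  0.84802463] [ 0.40431271 -0.4661333  -0.78692502] 414.1278471768766
top [0.30533587 0.14015286 0.99536239] [ 0.19930461 -0.01983725 -0.97973678] 400.3186017056724
wrist [ 0.26714422 -0.51321048  0.37354455] [-0.26717429 -0.09862142 -0.9585884 ] 301.5165406777697
{'t': 0.15, 'joints': array([-7.58755668e+01,  2.16519718e+01,  4.57999327e+00,  7.30184408e+01,
        1.00995228e-03,  8.36812899e+01]), 'qvel': array([-0.01429377,  0.03436567,  0.19688993, -0.05135475,  0.02163598,
        0.02056081]), 'tau': array([ 1.11351554e-03, -4.64035070e+01,  2.70170957e+01,  1.39030593e-02,
       -1.16552096e-04, -5.70579616e-06]), 'eef_pos': array([ 0.20073399, -0.53829789,  0.23857506]), 'orientation': array([[ 9.37019291e-01,  3.49277414e-01, -3.68010802e-04],
       [ 3.49277556e-01, -9.37018054e-01,  1.53470591e-03],
       [ 1.91205347e-04, -1.56658696e-03, -9.99998755e-01]]), 'force': array([-0.16330505,  0.2042671 , -0.03684247]), 'wrist_torque': array([ 0.02610907, -0.0124657 , -0.01265283]), 'finger_gap': 0.08563654280576784}
```

View pics/top0.png

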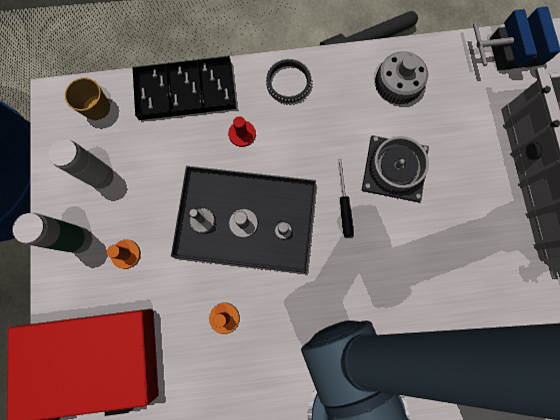

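View pics/side0.png

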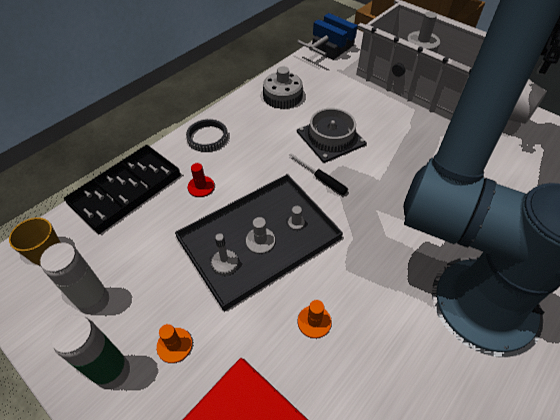

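View pics/wrist0.png

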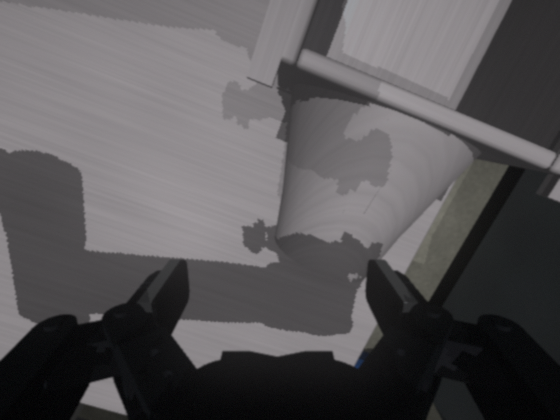

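The top view shows the tray at about (245,220). The parts in it are the gear shaft at (202,220), the wide-flanged pusher at (243,222) and the small pusher at (284,230). The drum is at (402,163), with the screwdriver at (345,200) between tray and drum. Next I'll enlarge the crops and measure.

```bash
cat > h.py <<'E'
import cv2,pickle,numpy as np
def cam(c):
    R=cv2.Rodrigues(np.array(c["rvec"],float))[0]; t=np.array(c["tvec"],float).ravel(); return np.array(c["camera_matrix"],float),R,t
def ray(c,u,v):
    K,R,t=cam(c); d=R.T@np.linalg.solve(K,[u,v,1.]); return -R.T@t,d/np.linalg.norm(d)
def onz(c,u,v,z):
    o,d=ray(c,u,v); return o+d*(z-o[2])/d[2]
def proj(c,P):
    K,R,t=cam(c); return cv2.projectPoints(np.atleast_2d(np.array(P,float)),R,t,K,None)[0].reshape(-1,2)
def tri(rs):
    A=np.zeros((3,3));b=np.zeros(3)
    for o,d in rs:
        M=np.eye(3)-np.outer(d,d);A+=M;b+=M@o
    p=np.linalg.solve(A,b); return p,[np.linalg.norm((np.eye(3)-np.outer(d,d))@(p-o)) for o,d in rs]
def crop(c,x0,y0,x1,y1,s,f):
    i=cv2.cvtColor(c["img"],cv2.COLOR_RGB2BGR)[y0:y1,x0:x1]; cv2.imwrite(f,cv2.resize(i,None,fx=s,fy=s,interpolation=cv2.INTER_NEAREST))
E
python3 - <<'E'
from h import *
d=pickle.load(open("c0.pkl","rb"))
a=d["top"];b=d["side"]
crop(a,170,160,330,280,5,"pics/t_tray.png");crop(a,355,125,445,210,7,"pics/t_drum.png")
crop(b,170,170,350,310,4,"pics/s_tray.png");crop(b,290,95,380,165,8,"pics/s_drum.png")
for n,p in dict(gear=(202,220),pusher=(243,222),small=(284,230)).items(): print(n,onz(a,*p,0.012))
print("drum",onz(a,402,163,.066))
E
```

```text
gear [0.49612684 0.31321402 0.012     ]
pusher [0.47827217 0.21229703 0.012     ]
small [0.44555326 0.11361121 0.012     ]
drum [ 0.56426558 -0.18903036  0.066     ]
```

View pics/t_tray.png

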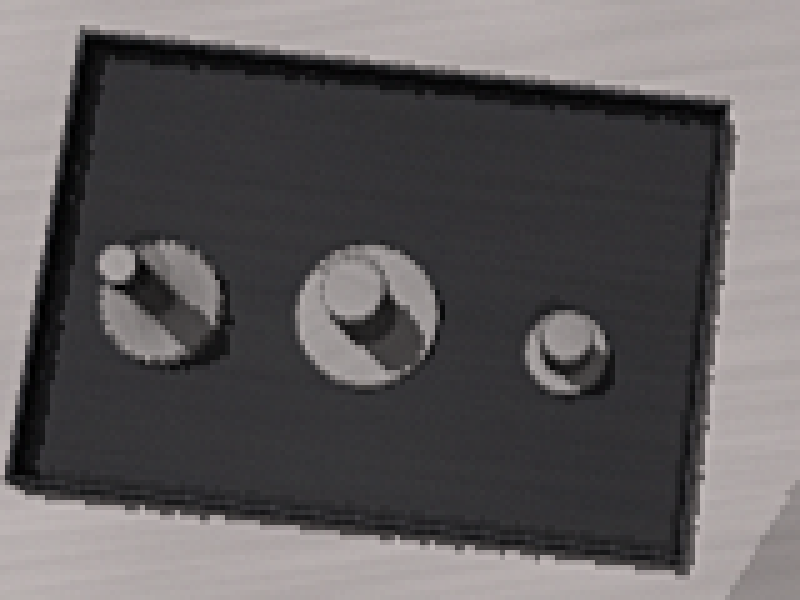

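View pics/t_drum.png

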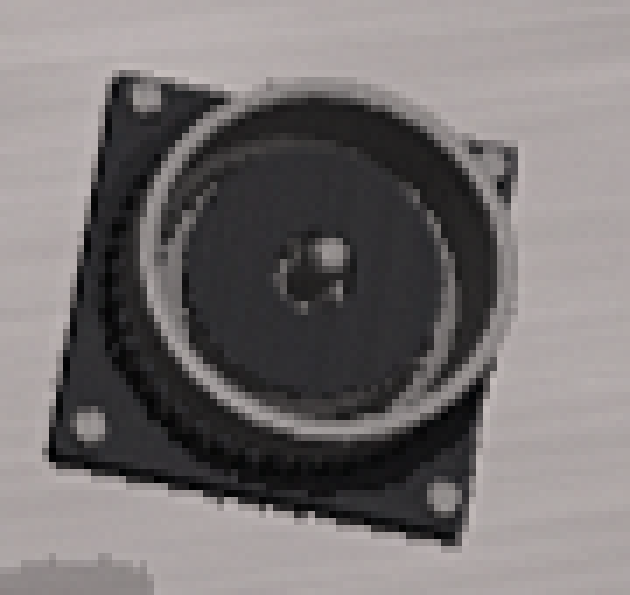

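View pics/s_tray.png

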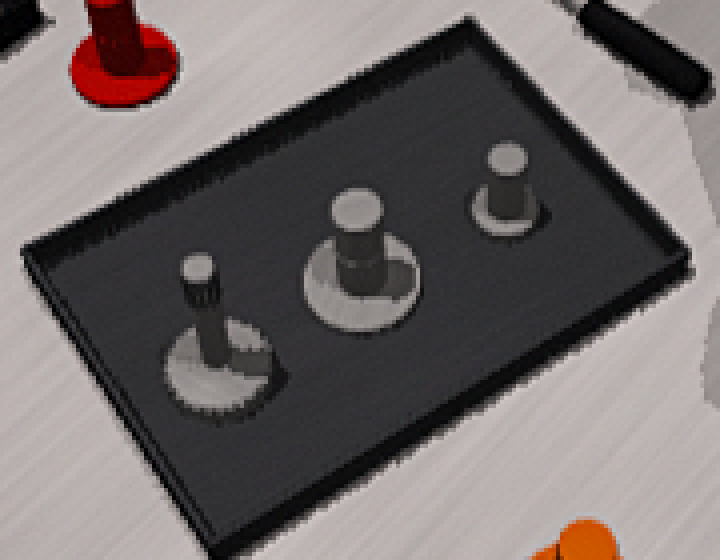

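View pics/s_drum.png

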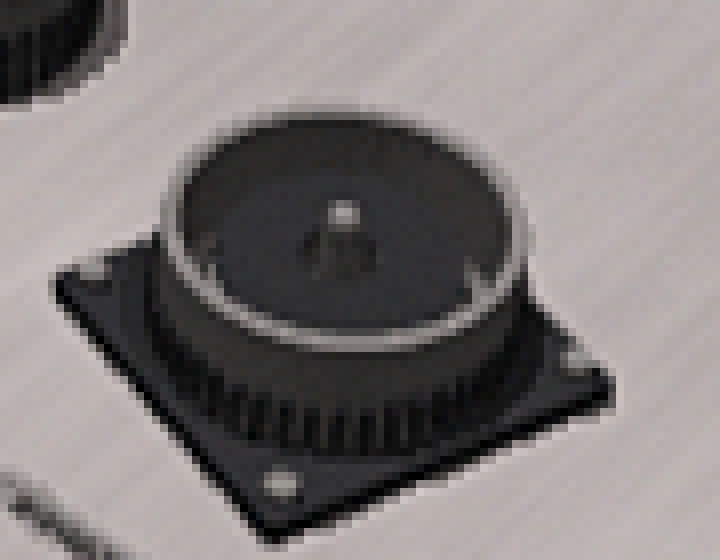

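```bash
python3 - <<'E'
from h import *
d=pickle.load(open("c0.pkl","rb"))
a=d["top"];b=d["side"]
g=cv2.cvtColor(a["img"],cv2.COLOR_RGB2GRAY); gb=cv2.cvtColor(b["img"],cv2.COLOR_RGB2GRAY)
def blob(g,seed,r,thr):
    m=(g>thr).astype(np.uint8); w=np.zeros_like(m); cv2.circle(w,seed,r,1,-1); m&=w
    n,l,s,c=cv2.connectedComponentsWithStats(m); k=1+np.argmax(s[1:,4]); ys,xs=np.nonzero(l==k)
    return cv2.convexHull(np.c_[xs,ys].astype(np.float32)),s[k]
for n,p,r in(("gear",(203,221),20),("pusher",(243,223),20),("small",(284,230),16)):
    h,s=blob(g,p,r,85); e=cv2.fitEllipse(h)
    q=[onz(a,*x[0],.012)[:2] for x in h]; (cx,cy),rad=cv2.minEnclosingCircle(np.array(q,np.float32))
    print(n,e,s,"world",onz(a,*e[0],.012),"encl",cx,cy,rad*2)
# stem top
for (x,z) in(((170+357/5,160+289/5),.084),): print("stemtop top",onz(a,*x,z))
print("stemtop side",onz(b,170+357/4-.5+.5,170+210/4,.084))
print(tri([ray(a,170+356/5-.5,160+289/5-.5),ray(b,170+357/4-.5,170+210/4-.5)]))
print("flange side",onz(b,170+362/4-.5,170+281/4-.5,.012))
# drum
print("pin",tri([ray(a,355+330/7-.5,125+250/7-.5),ray(b,290+344/8-.5,95+210/8-.5)]), onz(a,355+330/7-.5,125+250/7-.5,.066),onz(b,290+344/8-.5,95+210/8-.5,.066))
# rim outer extents: top crop left 138,right 518, top 78, bottom 438
print("rim",onz(a,355+329/7-.5,125+259/7-.5,.062)); print(np.linalg.norm(onz(a,355+138/7-.5,160,.062)-onz(a,355+520/7-.5,160,.062)))
print("rim side",onz(b,290+343/8-.5,95+227/8-.5,.062))
# screwdriver/ tray corners
for u,v in((85,32),(728,105),(688,570),(10,485)): print("traycorner",onz(a,170+u/5-.5,160+v/5-.5,.028 if v<500 else .028))
for u,v in((340,160),(349,235)): print("sd",onz(a,u,v,.01))
for u,v in((120,78),(515,148),(458,540),(52,462)): print("plate",onz(a,355+u/7-.5,125+v/7-.5,.012))
E
```

```text
gear ((200.5008544921875, 219.05191040039062), (23.869598388671875, 26.6136417388916), 128.7908172607422) [190 208  24  25 330] world [0.49898711 0.31671978 0.012     ] encl 0.499568909406662 0.31883949041366577 0.06810425221920013
pusher ((242.8529052734375, 222.56829833984375), (27.764570236206055, 28.395570755004883), 55.36064910888672) [229 209  29  28 482] world [0.47689375 0.21281373 0.012     ] encl 0.47713983058929443 0.21285398304462433 0.0713360458612442
small ((282.5896911621094, 229.83026123046875), (15.229910850524902, 16.3710994720459), 27.562698364257812) [275 222  16  17 151] world [0.44641224 0.11702418 0.012     ] encl 0.4460063576698303 0.11657290160655975 0.04116719961166382
stemtop top [0.47585436 0.20963329 0.084     ]
stemtop side [0.47553816 0.21487173 0.084     ]
(array([0.47892036, 0.2119468 , 0.07927391]), [np.float64(0.000909717268752711), np.float64(0.0009097172687526167)])
flange side [0.47669424 0.21534608 0.012     ]
pin (array([ 0.5718579 , -0.18963445,  0.06515632]), [np.float64(0.0003364928730940537), np.float64(0.0003364928730941013)]) [ 0.57131267 -0.18948329  0.066     ] [ 0.57164207 -0.18866735  0.066     ]
rim [ 0.56928274 -0.18995086  0.062     ]
0.13260318708207924
rim side [ 0.56893632 -0.1851492   0.062     ]
traycorner [0.63586905 0.33722962 0.028     ]
traycorner [0.55728789 0.02104629 0.028     ]
traycorner [0.33258896 0.0727339  0.028     ]
traycorner [0.41337749 0.391092   0.028     ]
sd [ 0.60790115 -0.0524568   0.01      ]
sd [ 0.41329525 -0.04441363  0.01      ]
plate [ 0.66231689 -0.14383323  0.012     ]
plate [ 0.61689485 -0.28354255  0.012     ]
plate [ 0.47398476 -0.23389168  0.012     ]
plate [ 0.52069035 -0.09445732  0.012     ]
```

Both views agree on the pusher at about (0.477, 0.213), with a flange of 71 mm. The drum axis is at about (0.570, -0.189). I'll start by turning the tool so the jaws open along the tray's short side.

Call:
{"name": "jog_arm", "arguments": {
  "linear": [
    [0,0,0],
    [0,0,0],
    [0,0,0],
    [0,0,0],
    [0,0,0],
    [0,0,0],
    [0,0,0],
    [0,0,0],
    [0,0,0],
    [0,0,0]
  ],
  "twist": [-5.6,-5.6,-5.6,-5.6,-5.6,-5.6,-5.6,-5.6,-5.6,-5.6],
  "hand": 1
}}

```text
t: 1.15
eef_pos: [0.2008, -0.5385, 0.2389]
orientation: [[0.231, 0.973, -0.0], [0.973, -0.231, 0.001], [0.001, -0.0, -1.0]]
force: [-0.0, 0.3, -0.2]
finger_gap: 0.0858
```

Call:
{"name": "jog_arm", "arguments": {
  "linear": [
    [0.034,0.0175,0],
    [0.034,0.0175,0],
    [0.034,0.0175,0],
    [0.034,0.0175,0],
    [0.034,0.0175,0],
    [0.034,0.0175,0],
    [0.034,0.0175,0],
    [0.034,0.0175,0],
    [0.034,0.0175,0],
    [0.034,0.0175,0]
  ],
  "twist": [0,0,0,0,0,0,0,0,0,0]
}}

```text
t: 2.15
eef_pos: [0.4513, -0.2479, 0.2391]
orientation: [[0.234, 0.972, -0.0], [0.972, -0.234, 0.0], [0.0, -0.0, -1.0]]
force: [0.6, -1.2, -1.0]
finger_gap: 0.0855
```

```bash
python3 - <<'E'
from h import *
from station import optics
c=optics.read_camera("wrist"); pickle.dump(c,open("w1.pkl","wb")); crop(c,0,0,560,420,1,"pics/w1.png")
print(proj(c,[[.57,-.189,.066],[.57,-.189,.062]]))
E
```

```text
[[383.47980281 104.89594533]
 [382.09918557 105.07834054]]
```

View pics/w1.png

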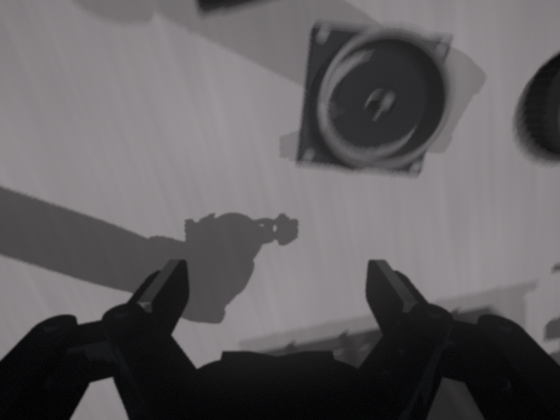

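The drum is in view, with its rim centred near (381,97) and the pin near (380,103). I'll measure it from here.

```bash
python3 - <<'E'
from h import *
c=pickle.load(open("w1.pkl","rb")); crop(c,290,10,470,185,4,"pics/w1d.png")
i=cv2.cvtColor(c["img"],cv2.COLOR_RGB2GRAY); 
s=cv2.resize(i[80:125,355,None] if 0 else i[80:130,350:415],None,fx=10,fy=10,interpolation=cv2.INTER_CUBIC); cv2.imwrite("pics/w1p.png",cv2.equalizeHist(s))
E
```

```text
(no output)
```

View pics/w1d.png

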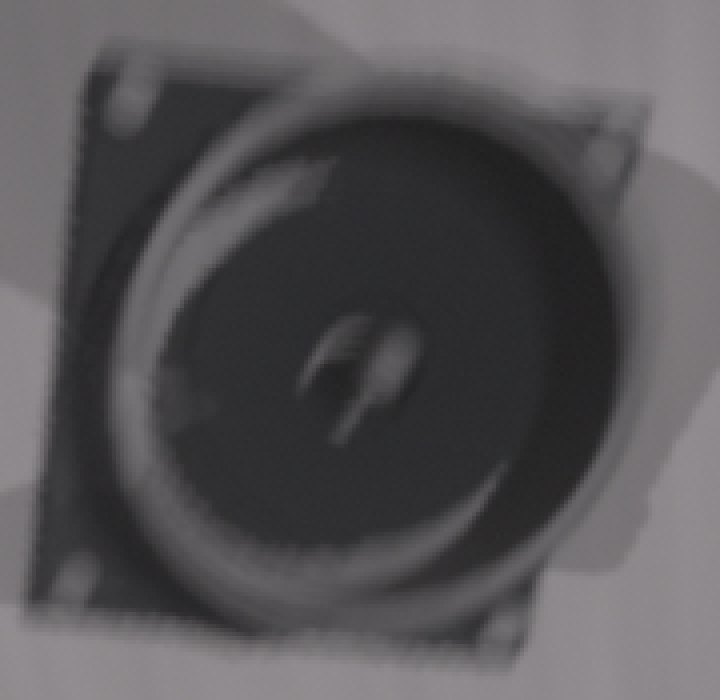

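View pics/w1p.png

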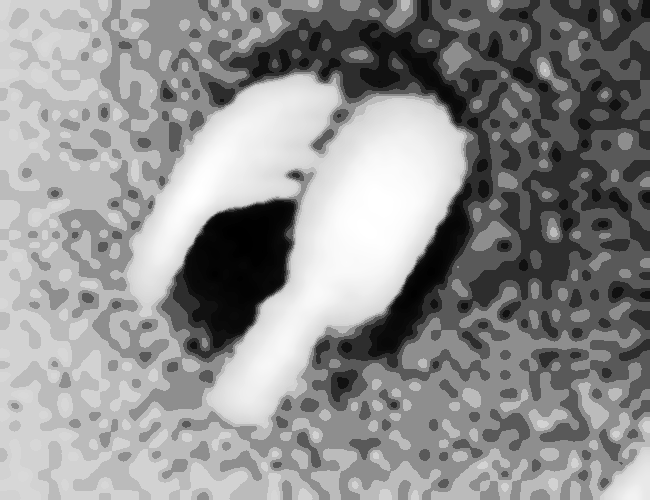

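The picture is blurred by residual motion, so I'll look at the drum again at rest later. Now on to the pusher.

Call:
{"name": "jog_arm", "arguments": {
  "linear": [
    [0.042,-0.0077,0],
    [0.042,-0.0077,0],
    [0.042,-0.0077,0],
    [0.042,-0.0077,0],
    [0.042,-0.0077,0],
    [0.042,-0.0077,0],
    [0.042,-0.0077,0],
    [0.042,-0.0077,0],
    [0.042,-0.0077,0],
    [0.042,-0.0077,0]
  ],
  "twist": [0,0,0,0,0,0,0,0,0,0]
}}

```text
t: 3.2
eef_pos: [0.4739, 0.1786, 0.2391]
orientation: [[0.234, 0.972, -0.0], [0.972, -0.234, -0.0], [-0.0, -0.0, -1.0]]
force: [0.8, -0.7, 0.1]
finger_gap: 0.0855
```

Call:
{"name": "jog_arm", "arguments": {
  "linear": [
    [0,0,0],
    [0,0,0],
    [0,0,0],
    [0,0,0]
  ],
  "twist": [0,0,0,0]
}}

```text
t: 3.6
eef_pos: [0.4742, 0.1758, 0.2392]
orientation: [[0.236, 0.972, -0.0], [0.972, -0.236, -0.0], [-0.001, -0.0, -1.0]]
force: [-0.1, -0.2, 1.0]
finger_gap: 0.0853
```

```bash
python3 - <<'E'
from h import *
from station import optics,manip
c=optics.read_camera("wrist"); pickle.dump(c,open("w2.pkl","wb")); crop(c,0,0,560,420,1,"pics/w2.png")
print(proj(c,[[.477,.213,.084],[.477,.213,.012]]),manip.read_state()["eef_pos"],manip.read_state()["qvel"])
E
```

```text
[[272.01416201 157.25807863]
 [272.98296697 149.82653149]] [0.47430162 0.1758118  0.23925053] [ 0.07051351  0.06405082  0.11914517 -0.09328164 -0.03608279  0.06532016]
```

View pics/w2.png

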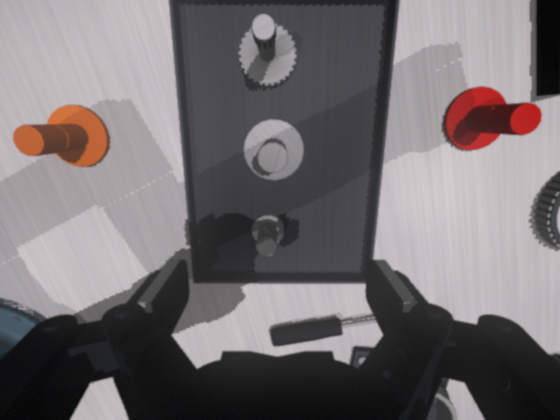

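The wrist view shows the pusher's stem top at (271,155) and its flange at (274,150). The predictions were (272,157) and (273,150), so the position is confirmed to about 1 mm. I'll move over it and descend.

Call:
{"name": "jog_arm", "arguments": {
  "linear": [
    [0.0124,-0.0021,0],
    [0.0124,-0.0021,0],
    [0.0124,-0.0021,0.0],
    [0,0,0.018],
    [0,0,0.022],
    [0,0,0.022],
    [0,0,0.022],
    [0,0,0.022],
    [0,0,0.014],
    [0,0,0]
  ],
  "twist": [0,0,0,0,0,0,0,0,0,0]
}}

```text
t: 4.65
eef_pos: [0.475, 0.2151, 0.1171]
orientation: [[0.233, 0.972, -0.004], [0.972, -0.233, -0.001], [-0.002, -0.004, -1.0]]
force: [-0.0, -0.1, 0.3]
finger_gap: 0.0856
```

Call:
{"name": "jog_arm", "arguments": {
  "linear": [
    [0,0,0],
    [0,0,0]
  ],
  "twist": [0,0]
}}

```text
t: 4.85
eef_pos: [0.4777, 0.2154, 0.1203]
orientation: [[0.234, 0.972, 0.002], [0.972, -0.234, 0.001], [0.001, 0.002, -1.0]]
force: [-0.2, -0.1, -0.1]
finger_gap: 0.0851
```

```bash
python3 - <<'E'
from h import *
from station import optics,manip
c=optics.read_camera("wrist"); pickle.dump(c,open("w3.pkl","wb")); crop(c,0,0,560,420,1,"pics/w3.png")
print(proj(c,[[.477,.213,.084],[.477,.213,.012]]),manip.read_state()["eef_pos"])
E
```

```text
[[278.8313867  245.26681369]
 [278.18406748 211.09690884]] [0.47778868 0.21526841 0.12041363]
```

View pics/w3.png

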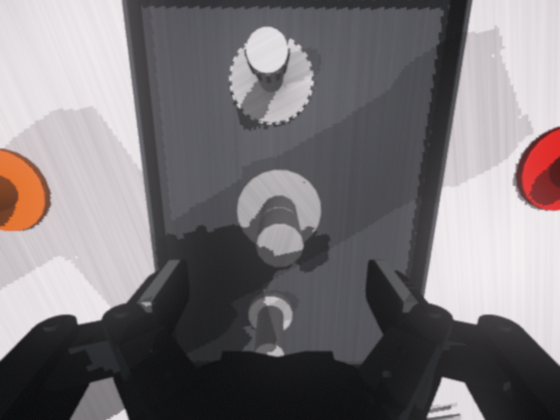

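Stem top observed at (279,244) against a predicted (279,245). I'll trim by 1 mm, go down to grip height and close.

Call:
{"name": "jog_arm", "arguments": {
  "linear": [
    [-0.0013,-0.0005,0.01],
    [0,0,0.014],
    [0,0,0.014],
    [0,0,0.013],
    [0,0,0.01],
    [0,0,0.006],
    [0,0,0],
    [0,0,0],
    [0,0,0]
  ],
  "twist": [0,0,0,0,0,0,0,0,0]
}}

```text
t: 5.8
eef_pos: [0.4767, 0.2137, 0.0529]
orientation: [[0.234, 0.972, 0.001], [0.972, -0.234, 0.0], [0.001, 0.001, -1.0]]
force: [0.1, 0.0, -0.6]
finger_gap: 0.085
```

Call:
{"name": "jog_arm", "arguments": {
  "linear": [
    [0,0,0],
    [0,0,0],
    [0,0,0],
    [0,0,0],
    [0,0,0],
    [0,0,0],
    [0,0,0],
    [0,0,0]
  ],
  "twist": [0,0,0,0,0,0,0,0],
  "hand": -1,
  "grip_force": 70
}}

```text
t: 6.6
eef_pos: [0.4768, 0.2136, 0.0528]
orientation: [[0.235, 0.972, 0.002], [0.972, -0.235, 0.0], [0.0, 0.001, -1.0]]
force: [1.9, -0.2, 5.9]
finger_gap: 0.0286
```

```bash
python3 - <<'E'
from h import *
from station import optics,manip
c=optics.read_camera("wrist"); pickle.dump(c,open("w4.pkl","wb")); crop(c,0,0,560,420,1,"pics/w4.png")
s=manip.read_state();print(s["eef_pos"],s["finger_gap"],s["force"])
E
```

```text
[0.47683284 0.21360113 0.0528138 ] 0.028752289186686333 [ 1.39549668 -2.42892831  6.17601295]
```

View pics/w4.png

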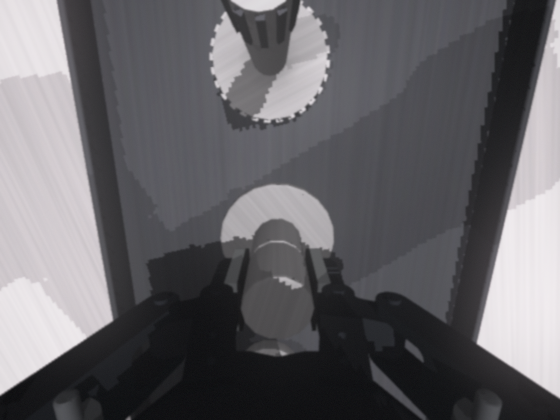

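Both pads are on the stem, with a gap of 29 mm and the flange centred at (278,235). Lifting.

Call:
{"name": "jog_arm", "arguments": {
  "linear": [
    [0,0,-0.004],
    [0,0,-0.01],
    [0,0,-0.014],
    [0,0,-0.016],
    [0,0,-0.018],
    [0,0,-0.018],
    [0,0,-0.018],
    [0,0,-0.014],
    [0,0,-0.008],
    [0,0,0]
  ],
  "twist": [0,0,0,0,0,0,0,0,0,0]
}}

```text
t: 7.65
eef_pos: [0.4763, 0.2137, 0.1731]
orientation: [[0.234, 0.972, 0.001], [0.972, -0.234, 0.0], [0.001, 0.001, -1.0]]
force: [0.1, -0.1, -4.5]
finger_gap: 0.0287
```

Call:
{"name": "jog_arm", "arguments": {
  "linear": [
    [0,0,0],
    [0,0,0]
  ],
  "twist": [0,0]
}}

```text
t: 7.85
eef_pos: [0.4752, 0.2133, 0.1712]
orientation: [[0.234, 0.972, -0.002], [0.972, -0.234, -0.001], [-0.001, -0.002, -1.0]]
force: [-0.5, -0.3, -4.4]
finger_gap: 0.0288
```

```bash
python3 - <<'E'
from h import *
from station import optics,manip
for n in("wrist","side"):
    c=optics.read_camera(n); pickle.dump(c,open(n+"5.pkl","wb")); crop(c,0,0,560,420,1,f"pics/{n}5.png")
s=manip.read_state();print(s["eef_pos"],s["finger_gap"],s["force"],s["wrist_torque"])
E
```

```text
[0.47536095 0.21330052 0.17130487] 0.029003201140167533 [-0.72610432  0.51654293 -4.86166003] [0.04507151 0.02490401 0.0162008 ]
```

View pics/wrist5.png

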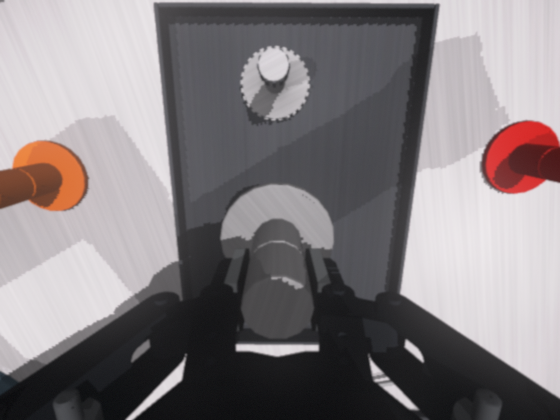

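View pics/side5.png

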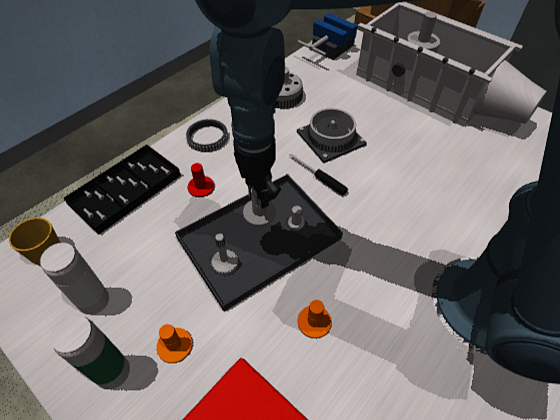

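It's held upright, and the measured weight is about 4.6 N. Next I'll carry it past the drum and stop there, so the wrist camera can measure the pin at rest.

Call:
{"name": "jog_arm", "arguments": {
  "linear": [
    [-0.015,0.007,0],
    [-0.03,0.0135,0],
    [-0.036,0.0162,0],
    [-0.036,0.0162,0],
    [-0.036,0.0162,0],
    [-0.036,0.0162,0],
    [-0.036,0.0162,0],
    [-0.036,0.0162,0],
    [-0.036,0.0162,0],
    [-0.036,0.0162,0]
  ],
  "twist": [0,0,0,0,0,0,0,0,0,0]
}}

```text
t: 8.95
eef_pos: [0.5437, -0.1469, 0.1717]
orientation: [[0.235, 0.972, -0.001], [0.972, -0.235, 0.0], [0.0, -0.001, -1.0]]
force: [-0.4, 0.4, -4.4]
finger_gap: 0.0285
```

Call:
{"name": "jog_arm", "arguments": {
  "linear": [
    [-0.036,0.0162,0],
    [-0.036,0.0162,0],
    [-0.03,0.013,0],
    [-0.02,0.009,0],
    [-0.01,0.0045,0],
    [-0.003,0.001,0],
    [0,0,0],
    [0,0,0],
    [0,0,0],
    [0,0,0]
  ],
  "twist": [0,0,0,0,0,0,0,0,0,0]
}}

```text
t: 9.95
eef_pos: [0.5706, -0.2897, 0.1725]
orientation: [[0.233, 0.972, 0.0], [0.972, -0.233, 0.0], [0.0, 0.0, -1.0]]
force: [0.8, -0.1, -3.7]
finger_gap: 0.0284
```

```bash
python3 - <<'E'
from h import *
from station import optics,manip
for n in("wrist","side","top"):
    c=optics.read_camera(n); pickle.dump(c,open(n+"6.pkl","wb")); crop(c,0,0,560,420,1,f"pics/{n}6.png")
    if n=="wrist":
      s=manip.read_state();print(s["eef_pos"],s["orientation"],s["finger_gap"],s["force"]); print(proj(c,[.57,-.189,.066]))
E
```

```text
[ 0.57058217 -0.28988443  0.17251926] [[ 2.33481102e-01  9.72361335e-01  9.40504332e-05]
 [ 9.72361339e-01 -2.33481098e-01 -5.28414333e-05]
 [-2.94219682e-05  1.03788481e-04 -9.99999994e-01]] 0.028657769271808412 [ 0.14170442  0.18247984 -4.20763124]
[[246.5101668   82.78406441]]
```

View pics/wrist6.png

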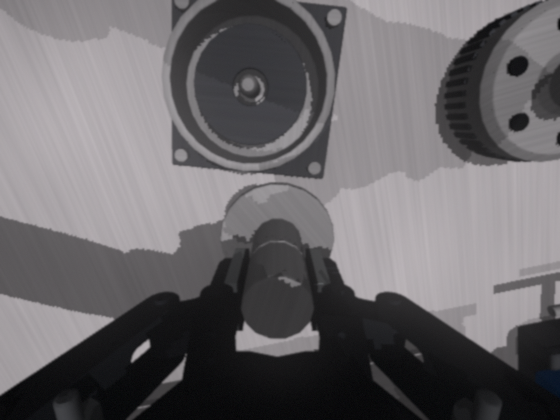

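View pics/side6.png

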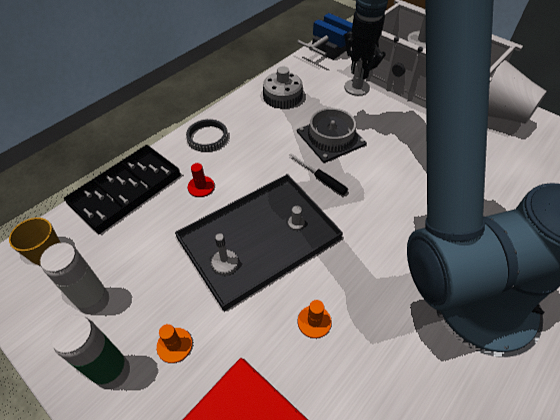

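View pics/top6.png

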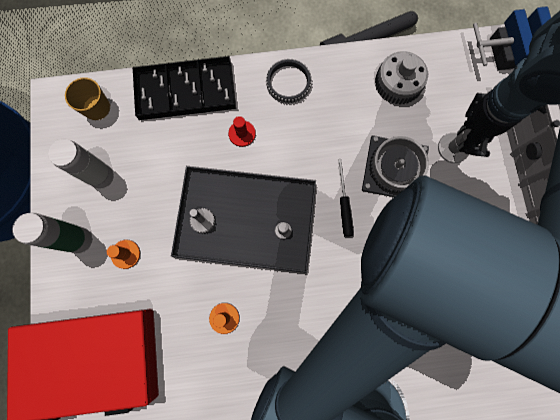

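The picture is sharp: the drum rim is centred at about (250,80), the pin tip at about (249,86), and the held flange arc spans (222–333, 185–235). Now I'll fit the pin and flange in this one camera, so that calibration bias cancels.

```bash
python3 - <<'E'
from h import *
c=pickle.load(open("wrist6.pkl","rb")); crop(c,160,0,345,180,4,"pics/w6d.png")
g=cv2.cvtColor(c["img"],cv2.COLOR_RGB2GRAY)
s=cv2.resize(g[65:110,225,None] if 0 else g[62:112,220:285],None,fx=12,fy=12,interpolation=cv2.INTER_CUBIC); cv2.imwrite("pics/w6p.png",s)
crop(c,205,170,350,345,4,"pics/w6f.png")
E
```

```text
(no output)
```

View pics/w6d.png

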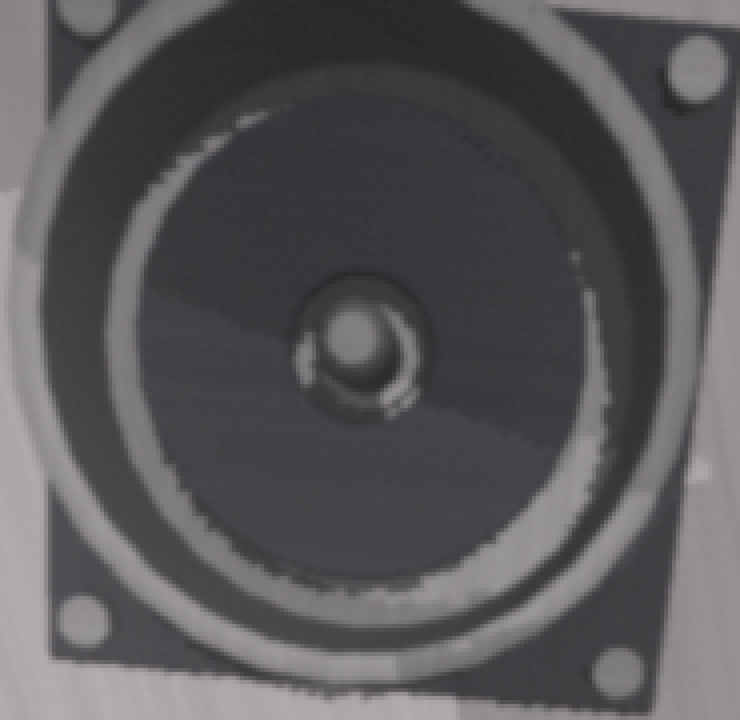

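View pics/w6p.png

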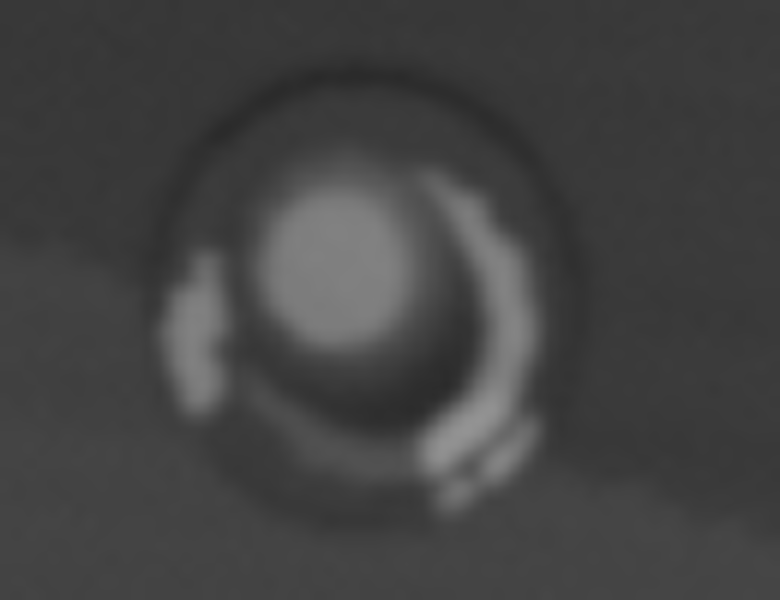

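View pics/w6f.png

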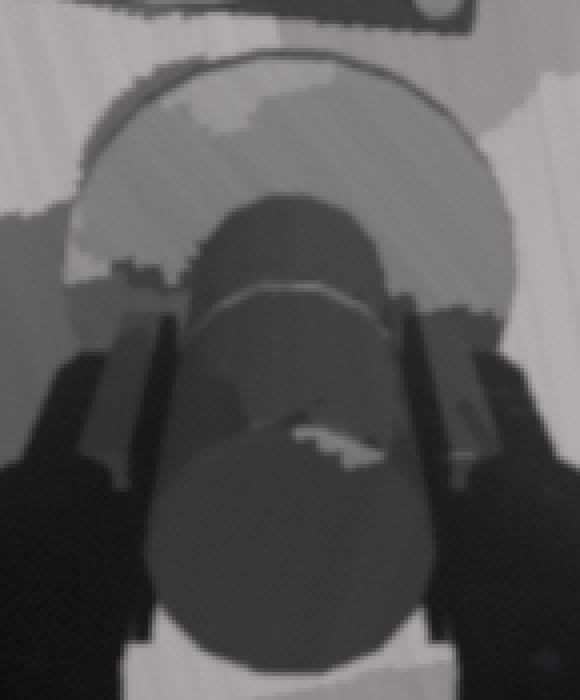

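```bash
python3 - <<'E'
from h import *
from scipy.optimize import least_squares
c=pickle.load(open("wrist6.pkl","rb")); tcp=np.array([.57058,-.28988,.17252])
pin=onz(c,220+338/12-.46,62+268/12-.46,.066); print("pin",pin)
def circ(P,z,r0):
    q=np.array([onz(c,*p,z)[:2] for p in P]); f=lambda x:np.hypot(*(q-x[:2]).T)-x[2]
    s=least_squares(f,[*q.mean(0),r0]); s2=least_squares(lambda x:np.hypot(*(q-x).T)-r0,q.mean(0)); return s.x,s2.x,s.fun.round(4)
F=lambda L,s,x,y:[(x+u/s-.5,y+v/s-.5) for u,v in L]
b=tcp[2]-.0488
for n,r in(("flange",circ(F([(68,245),(85,172),(130,112),(180,76),(235,56),(290,50),(345,57),(400,80),(455,128),(495,185),(513,240)],4,205,170),b+.008,.036)),
 ("stem",circ(F([(147,560),(435,560),(290,672),(172,622),(410,622)],4,205,170),b+.08,.015)),
 ("rim",circ(F([(12,320),(30,210),(70,110),(30,440),(90,545),(180,635),(280,678),(360,684),(450,672),(560,605),(640,510),(690,390),(700,300),(680,200)],4,160,0),.062,.066))):
    print(n,r, "minus tcp",(r[1]-tcp[:2]).round(4))
E
```

```text
pin [ 0.57066945 -0.18993421  0.066     ]
flange (array([ 0.56923746, -0.288032  ,  0.03474147]), array([ 0.5688502 , -0.28955319]), array([-0.0003,  0.0001,  0.    ,  0.0001,  0.0001,  0.0001,  0.0001,
       -0.0001, -0.0007, -0.0001,  0.0006])) minus tcp [-0.0017  0.0003]
stem (array([ 0.56934347, -0.28934386,  0.01447332]), array([ 0.56951655, -0.28862004]), array([-0.0001, -0.0001, -0.0002,  0.0002,  0.0002])) minus tcp [-0.0011  0.0013]
rim (array([ 0.57014514, -0.19101108,  0.06448883]), array([ 0.57059909, -0.18981821]), array([-0.0001, -0.0011, -0.0007,  0.0008,  0.0001,  0.001 ,  0.0008,
       -0.0002, -0.0001, -0.0016, -0.0015,  0.0001,  0.0012,  0.0011])) minus tcp [0.     0.1001]
```

The pin is at (0.5707, -0.1899), and the rim fit agrees to 0.2 mm. The pusher axis is within about 1.5 mm of the TCP. I'll move over the pin and stop 20 mm above it.

Call:
{"name": "jog_arm", "arguments": {
  "linear": [
    [0.01,-0.0023,0],
    [0.017,-0.004,0],
    [0.02,-0.0045,0],
    [0.02,-0.0045,0],
    [0.016,-0.004,0],
    [0.01,-0.0022,0.01],
    [0.004,-0.0008,0.015],
    [0,0,0.0125],
    [0,0,0],
    [0,0,0]
  ],
  "twist": [0,0,0,0,0,0,0,0,0,0]
}}

```text
t: 11.1
eef_pos: [0.5711, -0.1913, 0.1342]
orientation: [[0.235, 0.972, -0.001], [0.972, -0.235, 0.0], [-0.0, -0.001, -1.0]]
force: [0.6, -0.7, -3.8]
finger_gap: 0.0285
```

Call:
{"name": "jog_arm", "arguments": {
  "linear": [
    [0,0,0],
    [0,0,0],
    [0,0,0]
  ],
  "twist": [0,0,0]
}}

```text
t: 11.4
eef_pos: [0.572, -0.1916, 0.1354]
orientation: [[0.235, 0.972, 0.001], [0.972, -0.235, -0.001], [-0.0, 0.001, -1.0]]
force: [-0.1, 0.4, -4.6]
finger_gap: 0.0287
```

```bash
python3 - <<'E'
from h import *
from station import optics,manip
for n in("side","top","wrist"):
    c=optics.read_camera(n); pickle.dump(c,open(n+"7.pkl","wb"))
    s=manip.read_state();print(s["eef_pos"],s["force"])
    if n=="side": crop(c,280,60,400,160,6,"pics/side7.png")
    if n=="top": crop(c,350,110,450,210,6,"pics/top7.png")
    if n=="wrist": crop(c,100,60,460,350,2,"pics/wrist7.png")
E
```

```text
[ 0.57191822 -0.19150739  0.13530668] [ 0.40138457  0.27183521 -4.10816518]
[ 0.57182571 -0.19143269  0.13519327] [-0.20834697 -0.14477256 -4.19218664]
[ 0.57172766 -0.19135069  0.13510653] [-0.25839387 -0.43555751 -4.19923592]
```

View pics/side7.png

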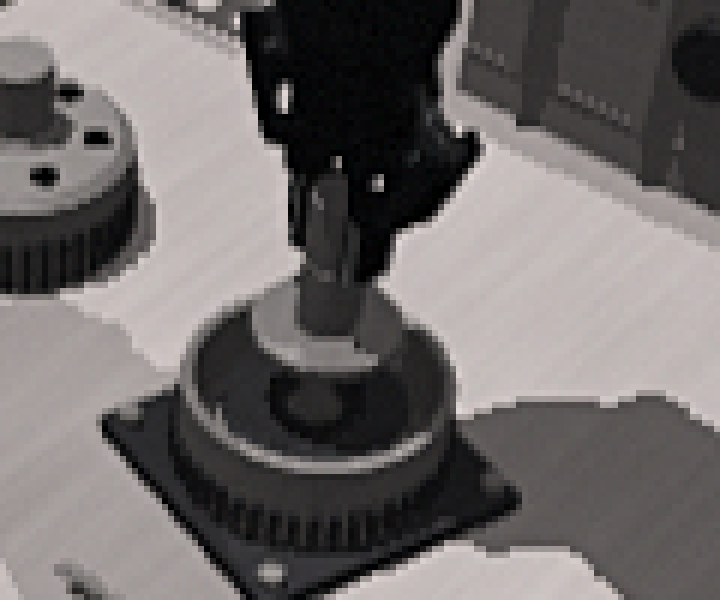

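View pics/top7.png

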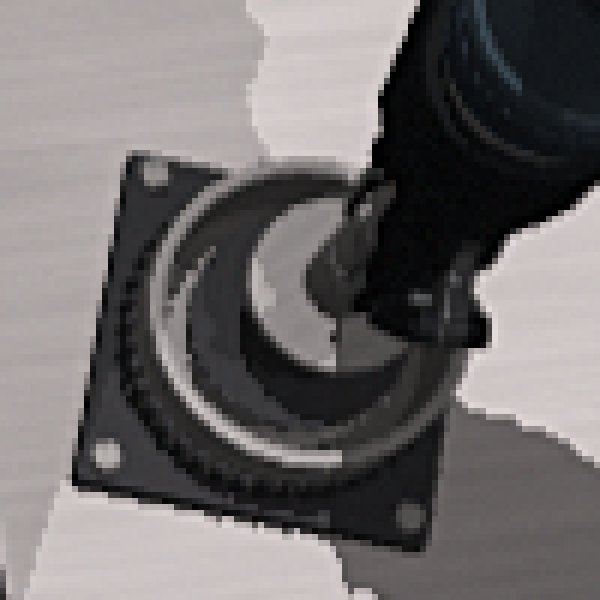

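View pics/wrist7.png

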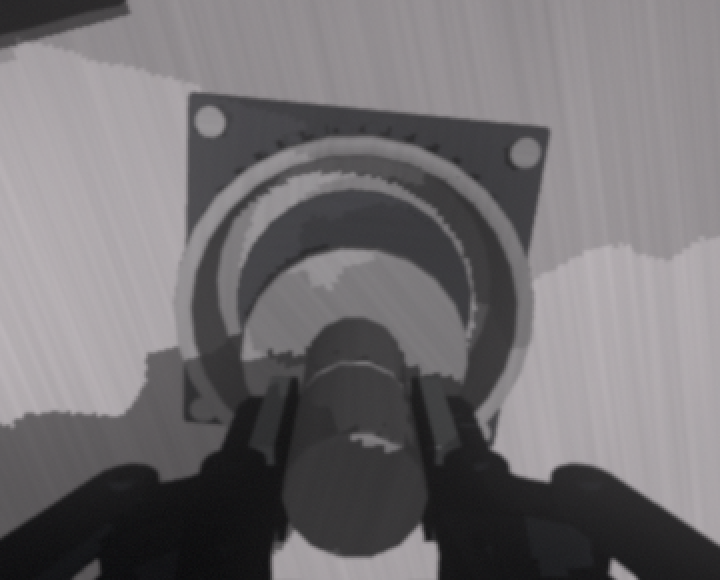

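```bash
python3 - <<'E'
from h import *
from scipy.optimize import least_squares
c=pickle.load(open("wrist7.pkl","rb")); tcp=np.array([.57173,-.19135,.1351])
def circ(P,z,r0,c):
    q=np.array([onz(c,*p,z)[:2] for p in P]); s2=least_squares(lambda x:np.hypot(*(q-x).T)-r0,q.mean(0)); return s2.x,s2.fun.round(4)
F=lambda L,s,x,y:[(x+u/s-.5,y+v/s-.5) for u,v in L]
b=tcp[2]-.0488
print("flange",circ(F([(243,335),(252,308),(270,283),(300,260),(330,251),(355,249),(385,252),(420,266),(445,287),(462,315),(468,345)],2,100,60),b+.008,.036,c))
print("rim",circ(F([(176,305),(184,265),(205,215),(240,175),(290,145),(355,135),(420,148),(470,177),(505,217),(525,260),(532,310),(526,350)],2,100,60),.062,.066,c))
t=pickle.load(open("top7.pkl","rb"))
print("top flange",circ(F([(247,290),(250,250),(270,217),(300,200),(335,195),(262,330),(285,355),(315,372),(345,377),(375,370),(400,355)],6,350,110),b+.006,.036,t))
print("top rim",circ(F([(148,310),(152,260),(175,215),(215,180),(260,163),(310,158),(162,365),(190,415),(235,450),(290,467),(340,467),(400,445)],6,350,110),.062,.066,t))
E
```

```text
flange (array([ 0.57040912, -0.19186472]), array([-0.0002, -0.    ,  0.    ,  0.0003, -0.0001, -0.0003, -0.0001,
        0.0002,  0.0003,  0.0001, -0.0004]))
rim (array([ 0.57014737, -0.19083436]), array([-0.0014, -0.0019, -0.0009, -0.    ,  0.0009,  0.0007,  0.0003,
        0.    , -0.0005, -0.0008, -0.0011, -0.0015]))
top flange (array([ 0.57039344, -0.19089242]), array([-0.0006,  0.0002,  0.0014,  0.0014,  0.0014, -0.0005,  0.0001,
        0.0011,  0.0016,  0.001 ,  0.0007]))
top rim (array([ 0.56985272, -0.18882209]), array([-0.0008,  0.0002,  0.0004,  0.0002, -0.0004, -0.0002, -0.0013,
        0.0006,  0.0009,  0.0002, -0.0003, -0.0009]))
```

Flange and rim agree to within 1–2 mm in both the wrist and top views. I'll trim by (-0.4, +1.5) mm and lower gently onto the pin.

Call:
{"name": "jog_arm", "arguments": {
  "linear": [
    [0.0014,-0.0007,0],
    [0,0,0.004],
    [0,0,0.004],
    [0,0,0.004],
    [0,0,0.003],
    [0,0,0.003],
    [0,0,0.002],
    [0,0,0.002],
    [0,0,0],
    [0,0,0]
  ],
  "twist": [0,0,0,0,0,0,0,0,0,0]
}}

```text
t: 12.55
eef_pos: [0.5713, -0.1896, 0.1128]
orientation: [[0.234, 0.972, 0.0], [0.972, -0.234, -0.0], [-0.0, 0.0, -1.0]]
force: [-0.0, -0.0, -4.3]
finger_gap: 0.0284
```

Call:
{"name": "jog_arm", "arguments": {
  "linear": [
    [0,0,0.002],
    [0,0,0.002],
    [0,0,0.002],
    [0,0,0]
  ],
  "twist": [0,0,0,0]
}}

```text
t: 12.95
eef_pos: [0.5709, -0.1895, 0.1063]
orientation: [[0.234, 0.972, -0.001], [0.972, -0.234, 0.0], [0.0, -0.001, -1.0]]
force: [0.4, -0.1, -4.7]
finger_gap: 0.0285
```

The pin is about 8 mm into the socket with no side force. Continuing down to the sprung plate.

Call:
{"name": "jog_arm", "arguments": {
  "linear": [
    [0,0,0.002],
    [0,0,0.002],
    [0,0,0.002],
    [0,0,0.002],
    [0,0,0.0015],
    [0,0,0.001],
    [0,0,0],
    [0,0,0],
    [0,0,0]
  ],
  "twist": [0,0,0,0,0,0,0,0,0]
}}

```text
t: 13.85
eef_pos: [0.5713, -0.1897, 0.0964]
orientation: [[0.234, 0.972, 0.0], [0.972, -0.234, -0.0], [-0.0, 0.0, -1.0]]
force: [0.4, -0.4, -5.1]
finger_gap: 0.0287
```

```bash
python3 - <<'E'
from h import *
from station import optics,manip
for n in("side","wrist"):
    c=optics.read_camera(n); pickle.dump(c,open(n+"8.pkl","wb"))
    s=manip.read_state();print(s["eef_pos"],s["force"],s["wrist_torque"])
    if n=="side": crop(c,280,60,400,160,6,"pics/side8.png")
    if n=="wrist": crop(c,100,60,460,350,2,"pics/wrist8.png")
E
```

```text
[ 0.57132053 -0.18965739  0.09643282] [-0.42629548  0.16741137 -3.82231991] [ 0.00548937 -0.02305534  0.02318228]
[ 0.57132396 -0.18968695  0.09642491] [ 0.5965756  -0.40048658 -4.89019999] [-0.03908026  0.04084733  0.0493664 ]
```

View pics/side8.png

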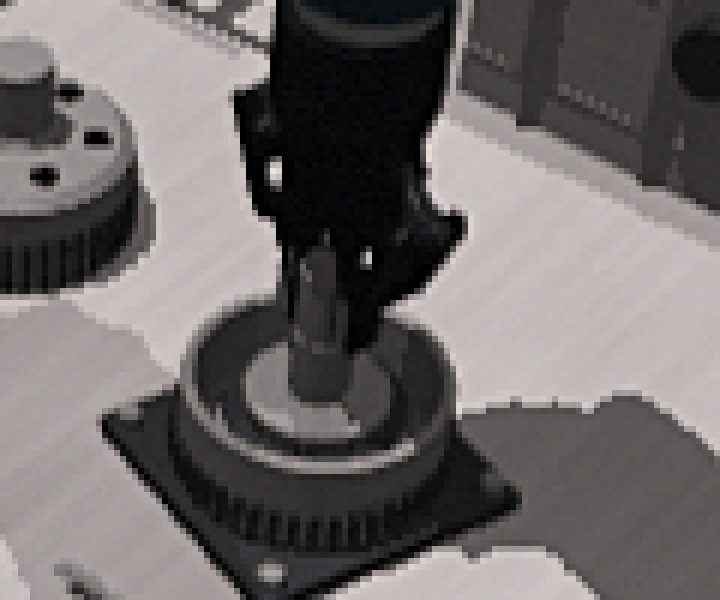

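The pusher is inside the drum over the pin, its underside at about 47.5 mm and not yet touching. I'll lower it to contact, then press.

Call:
{"name": "jog_arm", "arguments": {
  "linear": [
    [0,0,0.001],
    [0,0,0.001],
    [0,0,0],
    [0,0,0]
  ],
  "twist": [0,0,0,0]
}}

```text
t: 14.35
eef_pos: [0.5714, -0.1897, 0.0948]
orientation: [[0.234, 0.972, 0.001], [0.972, -0.234, -0.0], [-0.0, 0.001, -1.0]]
force: [-1.4, 0.5, 1.5]
finger_gap: 0.0286
```

Call:
{"name": "jog_arm", "arguments": {
  "linear": [
    [0,0,0.001],
    [0,0,0.001],
    [0,0,0.001],
    [0,0,0.001],
    [0,0,0]
  ],
  "twist": [0,0,0,0,0]
}}

```text
t: 14.85
eef_pos: [0.5715, -0.1898, 0.091]
orientation: [[0.234, 0.972, 0.001], [0.972, -0.234, -0.001], [-0.0, 0.001, -1.0]]
force: [-2.8, 0.7, 7.1]
finger_gap: 0.0286
```

Contact shows at TCP z of about 0.0948, as predicted. The force of 7 + 4.6 N matches about 4 mm of compression. Pressing on to the stop.

Call:
{"name": "jog_arm", "arguments": {
  "linear": [
    [0,0,0.001],
    [0,0,0.001],
    [0,0,0.001],
    [0,0,0.001],
    [0,0,0],
    [0,0,0]
  ],
  "twist": [0,0,0,0,0,0]
}}

```text
t: 15.45
eef_pos: [0.5715, -0.1897, 0.0877]
orientation: [[0.234, 0.972, 0.001], [0.972, -0.234, -0.001], [-0.0, 0.001, -1.0]]
force: [-4.0, 2.3, 10.2]
finger_gap: 0.0287
```

Call:
{"name": "jog_arm", "arguments": {
  "linear": [
    [0,0,0.0005],
    [0,0,0.0005],
    [0,0,0],
    [0,0,0]
  ],
  "twist": [0,0,0,0]
}}

```text
t: 15.85
eef_pos: [0.5715, -0.1898, 0.0868]
orientation: [[0.234, 0.972, 0.001], [0.972, -0.234, -0.001], [-0.0, 0.001, -1.0]]
force: [-4.0, 1.6, 11.4]
finger_gap: 0.0281
```

Call:
{"name": "jog_arm", "arguments": {
  "linear": [
    [0,-0.0005,0.0005],
    [0,0,0.0005],
    [0,0,0],
    [0,0,0]
  ],
  "twist": [0,0,0,0]
}}

```text
t: 16.25
eef_pos: [0.5715, -0.1898, 0.0868]
orientation: [[0.234, 0.972, 0.002], [0.972, -0.234, -0.001], [-0.001, 0.003, -1.0]]
force: [-5.1, 1.8, 16.0]
finger_gap: 0.0282
```

TCP z holds at 0.0868 while the force rises, so it is on the stop. I'll add a little margin and check by camera.

Call:
{"name": "jog_arm", "arguments": {
  "linear": [
    [0,0,0.0005],
    [0,0,0.0005],
    [0,0,0.0005],
    [0,0,0],
    [0,0,0],
    [0,0,0]
  ],
  "twist": [0,0,0,0,0,0]
}}

```text
t: 16.85
eef_pos: [0.5715, -0.1898, 0.0867]
orientation: [[0.234, 0.972, 0.003], [0.972, -0.234, -0.002], [-0.001, 0.003, -1.0]]
force: [-8.7, 3.8, 24.1]
finger_gap: 0.0286
```

```bash
python3 - <<'E'
from h import *
from station import optics,manip
for n in("side","top","wrist"):
    c=optics.read_camera(n); pickle.dump(c,open(n+"9.pkl","wb"))
    s=manip.read_state();print(s["eef_pos"],s["force"],s["wrist_torque"],s["finger_gap"])
    if n=="side": crop(c,280,60,400,160,6,"pics/side9.png")
    if n=="top": crop(c,0,0,560,420,1,"pics/top9.png")
    if n=="wrist": crop(c,100,60,460,350,2,"pics/wrist9.png")
E
```

```text
[ 0.57150484 -0.18976815  0.08670995] [-8.13878711  4.23959587 24.1558823 ] [ 0.84860673  1.98412901 -0.0065689 ] 0.028709659016586064
[ 0.57152432 -0.18981144  0.08673838] [-8.84022276  3.69852449 23.42280726] [ 0.85072325  1.91018817 -0.03880314] 0.028627503503289818
[ 0.57152591 -0.18982529  0.0867168 ] [-8.11467751  2.36846961 23.97330305] [ 0.77876689  1.92588552 -0.02231189] 0.028556333854449813
```

View pics/side9.png

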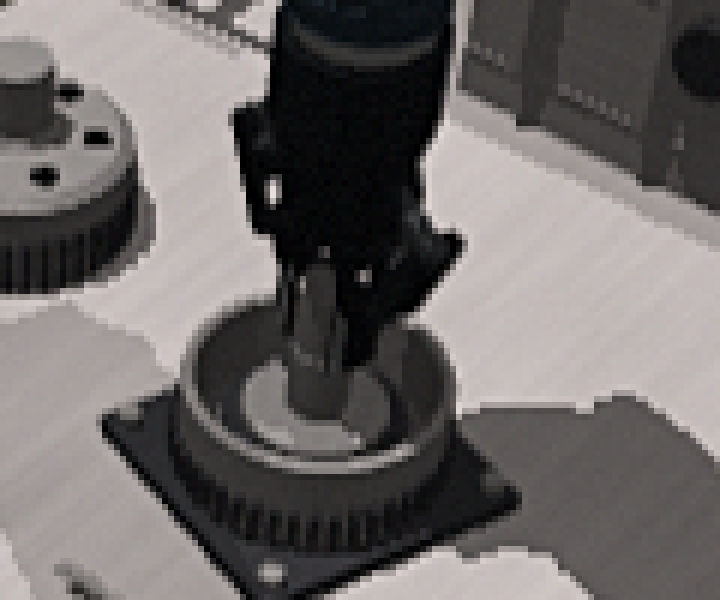

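View pics/wrist9.png

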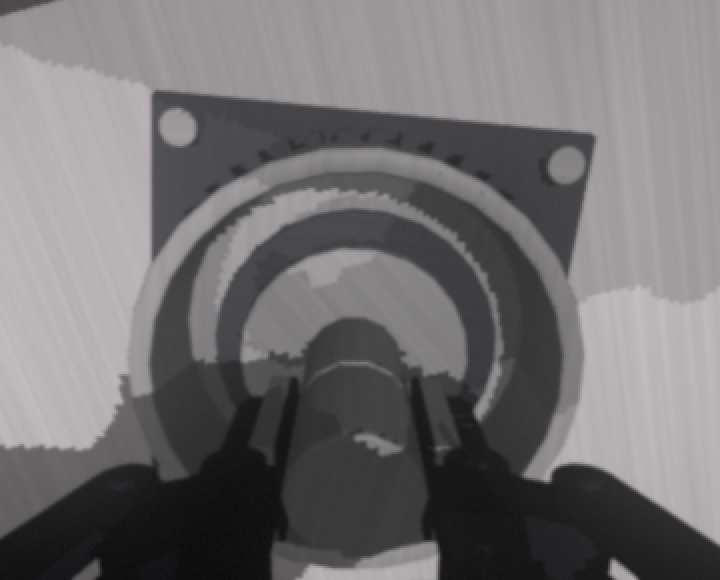

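View pics/top9.png

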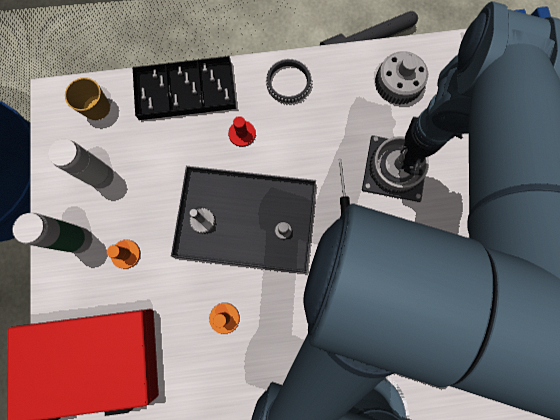

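The pusher sits in the same pixels of the wrist view as before pressing (flange top (355,249) in the crop, stem unchanged), so it did not slip in the grip. The flange is concentric in the drum, the bystanders haven't moved, and the force is steady at about 24 N. Handing in.

```bash
python3 - <<'E'
from station import manip
print(manip.close_job()); s=manip.read_state(); print(s["t"],s["eef_pos"],s["force"],s["finger_gap"])
E
```

```text
the job is handed in; nothing more can be done
None
the job is handed in; nothing more can be done
```

The wide-flanged pusher is on the locating pin, pressed down to the spring stop. I handed the job in at about 17 s with the gripper still holding it there.

- **Springs compressed:** the pusher met the sprung plate at TCP z of about 0.0948 m and stopped at 0.0867 m. That is about 8.1 mm of travel, so the springs are fully compressed. The last 2.5 mm of commanded push raised the downward force from about 11 N to 24 N while the height hardly changed.
- **Grip and alignment:** the pusher looked the same in the wrist view before and after pressing, so it did not slip in the grip. The tool was within about 0.3° of vertical.
- **Other parts:** the gear shaft and small pusher look unmoved in the last top view. The tip half of the screwdriver does too; the arm hid its handle.
- **Disagreements between checks:**
  - The camera estimates of the pin and pusher axes differed by 1–2 mm, and I used a compromise between them.
  - A steady side force of about 9 N appeared at full press. A 0.5 mm sideways correction did not relieve it, so the pusher probably rests lightly against the pin.

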